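# Close, pin and hold shut a clamshell membrane jig

### The job

Swing the blue upper half of the clamshell jig down onto its lower half, then take the orange-knobbed locking pin from its black stand and push it down through the aligned holes of both halves. Spring plungers lift the upper half a few millimetres, so press the pin down firmly until its collar holds the halves fully shut, and finish like that: the gripper still on the pin's knob and still pressing, nothing let go. Leave the bottle, the beaker and the vial where they stand.

Things in the scene. Friction and masses are not known exactly. Their poses are not given: they have to be found in the camera images.
- jig_hole (a point): Centre of the mouth of the pin hole (13 mm wide, through) in the top of the jig's fixed lower half, a grey block 120 x 150 x 30 mm; 30 mm above the bench. Axes of the jig: x along the hinge line, y towards the hinge, z up; it may stand turned by up to 0.45 rad. The upper half's hole (14 mm wide) comes straight above it when shut.
- jig_hinge (a point): Middle of the hinge line, 120 mm from jig_hole along the jig's +y and 30 mm above the bench; same axes as jig_hole. The hinge line runs along x.
- jig_lid (a joint): Hinge of the blue upper half: 0 = fully shut, grows as the free edge swings up (rad); starts at 0.8 to 1.2. Stiff (0.14 N m friction), so it stays where it is left; but below 0.045 rad two spring plungers push it up: let go, it rests at about 0.04 (free edge some 6 mm up). About 7 N down at its hole shuts it fully.
- lid_edge (a point): Middle of the free edge of the blue upper half, on its outer (upper) face; z points out of that face. The plate is 120 mm wide along the hinge, reaches 144 mm from the hinge line (and a 10 mm tab), 12 mm thick; its underside passes through the hinge line, so its top face is 42 mm above the bench when shut.
- pin_knob (a point): Centre of the pin's orange knob (18 mm across, 40 mm tall, upright; grip it from above), 63 mm above the pin's tip; z along the pin, up. Below the knob a steel collar 26 mm across, 5 mm thick, its underside 38 mm above the tip; below that the shank, 10 mm across, with a tapered tip.
- pin_tip (a point): Lower end of the pin's shank: 12 mm above the bench in the stand, 4 mm above the bench when the pin is fully in the shut jig.
- pin: The locking pin, loose, about 80 g; origin at the lower end of its shank, z along the pin, up. It starts upright in its stand, its collar on the stand's top.
- pin_stand: Black block 64 x 64 x 50 mm, fixed to the bench, with a 13 mm hole 43 mm deep at its centre; origin at the centre of its underside.
- bottle: Bystander: clear bottle with blue screw cap, 56 mm across, 104 mm tall, loose; origin at the centre of its underside. Must stay where it is.
- beaker: Bystander: clear beaker, 53 mm across, 70 mm tall, loose; origin at the centre of its underside. Must stay where it is.
- vial: Bystander: amber vial with black cap, 24 mm across, 72 mm tall, loose; origin at the centre of its underside. Must stay where it is.
- torsion_tester: Tall brown cast instrument, fixed, always here between the jig and the stand: 240 mm deep (x), 126 mm wide (y), 285 mm tall; origin at the centre of its underside. Carry things over or in front of it.

How it is judged:
By the outcome, as a careful person would: the job done as asked, in the order asked, and still so for the second after the job is handed in, while the arm keeps its last pose, push and grip.
It also fails if it takes over 69 s, if anything falls off the work surface, if the arm or the gripper's body presses on something with over 40 N, if the wrist force passes 120 N, or if a joint passes its speed limit or range.

### The arm

A 6-joint arm with a two-finger parallel gripper is mounted at the origin on a cart in front of the work surface, level with it; the furniture and walls round the work are solid. World frame = base frame: x ahead of the robot, y to its left, z up, the work surface at z = 0. Lengths are in m, angles in rad, forces in N, time in s.
With the tool pointing down it reaches from about 0.375 to 0.975 m from the base axis. Payload 3.8 kg.
Tool frame: the origin (TCP) lies at the very end of the fingers, on their centre line; the grasp point (between the pads) lies 19 mm behind it; z points along the fingers, y is the direction in which the jaws open and shut (so a half turn about z gives the same grasp; the last joint's range is limited). The gripper opens to 85 mm and grips with 20 to 120 N. Pads are 22 mm wide; open, the fingers measure 114 mm over their backs; the gripper's body (76 mm by 85 mm) begins 54 mm behind the grasp point. The pads swing forward as they close: fully open they stand 13 mm farther back than shut.
Start: joints at [-1.258, 0.264, 1.604, -0, 1.274, -0.037], TCP at [0.231, -0.634, 0.231] pointing down, gripper open.
Joint ranges: [-2.63, 2.63], [-0.94, 2.18], [0.31, 2.57], [-1.31, 4.45], [0, 2.66], [-2.55, 2.55]. Speed limits (rad/s): [2.57, 2.57, 3.14, 3.14, 3.14, 3.14].

### API

Orientations are given as a rotation vector (axis times angle).
In Python, from workcell import bot, viewer, finish_job gives the robot as it stands.
- The arm moves only by the tool servo_tool, never from a script. Its argument "plan" is a list that holds one entry, the list of rows, each a list of 6 numbers: the shift along the tool's x, y, z in cm, then the turn, a rotation vector about the tool's x, y, z in degrees. A call has 1 to 20 rows; each row is the pose to reach, as a shift and turn from the pose measured when the call began, along the tool's axes at that moment; what a row does not reach only later rows make up. A row lasts 1/12 s, in which the tool goes at most 41.7 mm and 7.16 degrees, less where a joint would pass 70% of its speed; a pose out of reach is approached as far as the arm can. A call with a gripper value outside its range is refused whole. "claw" is the finger opening in cm, from 0 to 8.54, set as the call begins (left out, the last holds). The fingers move at their own pace and stop on an object; "grip_force" is the grip in N (left out, the last holds). Time passes only in rows, so rows that repeat a pose let the fingers close. It gives the time, the measured TCP pose, the force and the opening at its end, in the units of the state.
- bot.read_state(): the state, without advancing time (a new reading comes with each control period).
- viewer.read_camera(name): name is "side" or "top" or "wrist"; returns a dict with "color" (400x640x3 uint8, red, green, blue), "fx", "fy", "cx", "cy" (pixels), "eye" and "rotation" of the camera in the world; the wrist camera has in their place "T_tool_cam" (4x4, takes a point from camera to tool coordinates, whose origin is the TCP and whose axes are the flange's). Camera axes: x right, y down, z forward; pixel columns grow to the right and rows downward; lengths in m; the calibration is good to about 2 mm. The wrist camera is an equidistant fisheye: a pixel r from the principal point sees the ray r / f radians off the axis. A picture is of the moment at which its call begins: read the wrist's pose just before it. There is no depth.
- finish_job(): hands the job in, once; it reports no verdict.
The state is a dict: "time": time; "q": joint angles; "joint_vel": joint speeds; "joint_torque": joint torques, N m; "tool_pos": TCP position; "tcp_rot": TCP orientation; "wrist_force": force on the tool from outside, world axes, zero at the start; "torque": the same for the moment, N m; "width": opening from 0.0 (shut) to 1.0 (fully open).
Only numpy, scipy, OpenCV 4.12 (cv2) and the standard library are available. Lean on these libraries where they do the work, as an engineer would, in place of code of your own. Each camera call takes 0.05 s, during which the arm holds its last target.

## Working session

There is one attempt and no reset: what is moved stays moved. The work goes in short steps, Python scripts to look and compute and a tool call to move; the robot and the scene stay as the last step left them, time stands still between calls to the robot, and variables do not carry over. Pictures are saved under pics/ and viewed, and the job is handed in when it is done.

Besides the shell and the picture viewer there is one more tool, called after "Emit:" in YAML: its name, and indented under it one key for each argument. servo_tool: Moves the arm, as the interface text tells. Its arguments: {"type":"object","properties":{"plan":{"type":"array"},"claw":{"type":"number"},"grip_force":{"type":"number"}},"required":["plan"]}

```bash
ls; mkdir -p pics; python3 - <<'E'
from workcell import bot, viewer
import cv2, json
s=bot.read_state(); print(s)
for n in ["side","top","wrist"]:
    c=viewer.read_camera(n); cv2.imwrite(f"pics/{n}0.png",c["color"][:,:,::-1])
    print(n,{k:(v if not hasattr(v,'tolist') else v.tolist()) for k,v in c.items() if k!="color"})
E
```

```text
pics
{'time': 0.0, 'q': array([-1.25791176e+00,  2.64752801e-01,  1.60537835e+00,  1.86936440e-05,
        1.27370497e+00, -3.68741038e-02]), 'joint_vel': array([-0.00109113, -0.00031109,  0.00058989, -0.00126732,  0.00082244,
        0.00040019]), 'joint_torque': array([ 1.50052809e-03, -5.15105867e+01, -3.67315006e+01, -2.31841177e-04,
        1.29543719e-02, -1.53453834e-05]), 'tool_pos': array([ 0.23109724, -0.63342548,  0.22995992]), 'tcp_rot': array([-3.09148644e+00, -5.46208008e-01,  4.56668740e-04]), 'wrist_force': array([-0.08302467, -0.69511852,  0.19717563]), 'torque': array([-0.00698399,  0.0188485 ,  0.01734769]), 'width': 1.0015392469790905}
side {'fx': 486.42537634149346, 'fy': 486.42537634149346, 'cx': 322.10291425253035, 'cy': 207.46803613916813, 'eye': [0.2131199567873442, 0.8456851405524117, 0.8666264062853616], 'rotation': [-0.6139938656922607, 2.660233456137201, -1.1447645353998035]}
top {'fx': 459.1770898112953, 'fy': 459.1770898112953, 'cx': 325.98490812951457, 'cy': 196.56062615771066, 'eye': [0.5123379827246326, 0.08308048559753486, 1.2637040404781619], 'rotation': [-2.218959117385795, 2.169656567044723, -0.053711232220761615]}
wrist {'fx': 309.70691628693146, 'fy': 309.70691628693146, 'cx': 318.9920179179058, 'cy': 199.63951571873324, 'T_tool_cam': [[0.00047180269763860434, -0.951963289058677, -0.30621181180156726, 0.07697829442583703], [0.9999998626520687, 0.0005190317437973435, -7.281408572219739e-05, 0.00033235779275464505], [0.00022824998718457408, -0.3062117353901265, 0.9519634031890661, -0.14310781465118766], [0.0, 0.0, 0.0, 1.0]]}
```

View pics/top0.png

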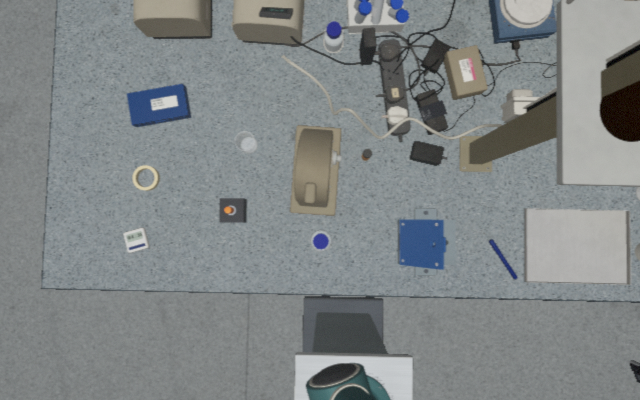

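View pics/side0.png

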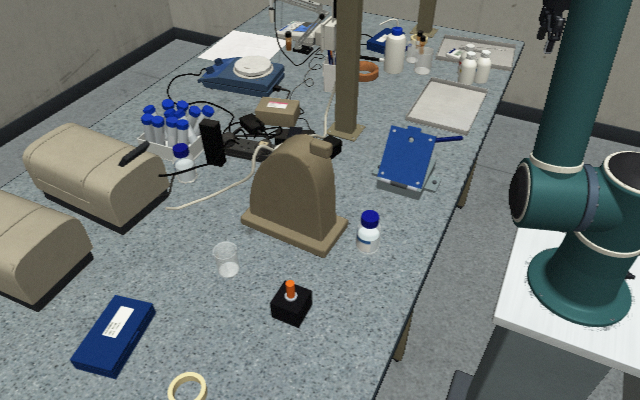

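View pics/wrist0.png

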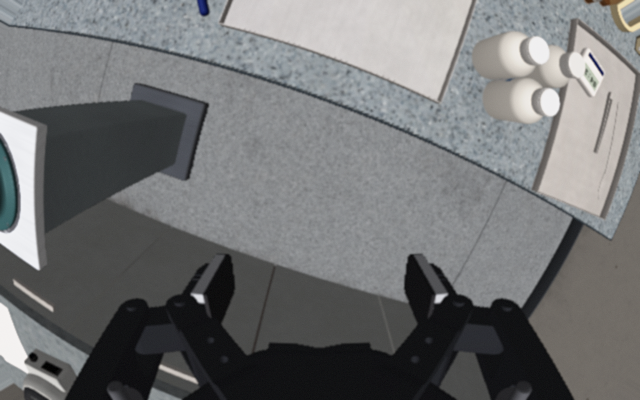

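```bash
cat > h.py <<'E'
import numpy as np, cv2
from scipy.spatial.transform import Rotation as R
CAL={}
CAL['side']=dict(f=486.42537634149346,c=(322.10291425253035,207.46803613916813),eye=np.array([0.2131199567873442,0.8456851405524117,0.8666264062853616]),R=R.from_rotvec([-0.6139938656922607,2.660233456137201,-1.1447645353998035]))
CAL['top']=dict(f=459.1770898112953,c=(325.98490812951457,196.56062615771066),eye=np.array([0.5123379827246326,0.08308048559753486,1.2637040404781619]),R=R.from_rotvec([-2.218959117385795,2.169656567044723,-0.053711232220761615]))
def ray(n,uv):
    k=CAL[n]; d=k['R'].apply([(uv[0]-k['c'][0])/k['f'],(uv[1]-k['c'][1])/k['f'],1.]); return k['eye'],d/np.linalg.norm(d)
def plane(n,uv,z):
    e,d=ray(n,uv); return e+d*(z-e[2])/d[2]
def proj(n,p):
    k=CAL[n]; v=k['R'].inv().apply(np.asarray(p,float)-k['eye']); return v[...,:2]/v[...,2:]*k['f']+k['c']
def tri(a,b):
    e1,d1=ray('top',a);e2,d2=ray('side',b)
    t=np.linalg.lstsq(np.c_[d1,-d2],e2-e1,rcond=None)[0]
    p,q=e1+d1*t[0],e2+d2*t[1]; return (p+q)/2,np.linalg.norm(p-q)
E
python3 - <<'E'
import cv2
t=cv2.imread('pics/top0.png');s=cv2.imread('pics/side0.png')
cv2.imwrite('pics/a.png',cv2.resize(t[195:290,380:480],None,fx=6,fy=6,interpolation=cv2.INTER_CUBIC))
cv2.imwrite('pics/b.png',cv2.resize(s[110:205,360:480],None,fx=6,fy=6,interpolation=cv2.INTER_CUBIC))
E
```

```text
(no output)
```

View pics/a.png

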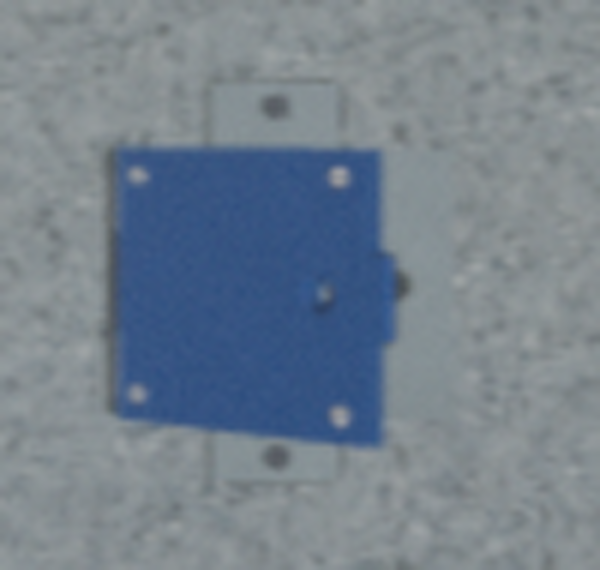

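View pics/b.png

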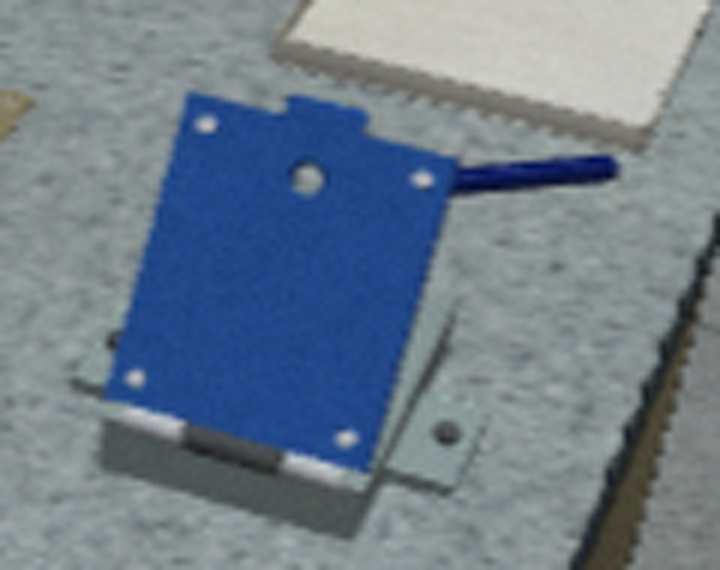

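```bash
python3 - <<'E'
from h import *
T=lambda x,y:((x+.5)/6-.5+380,(y+.5)/6-.5+195)
S=lambda x,y:((x+.5)/6-.5+360,(y+.5)/6-.5+110)
P={}
for n,a,b in [('edgeF',(381,148),(188,93)),('edgeN',(383,445),(457,157)),('hole',(322,294),(307,180)),('sFF',(339,177),(206,124)),('sNF',(340,415),(422,180)),('sFH',(138,175),(135,378)),('sNH',(137,393),(347,438)),('hingeFcorner',(120,149),(106,400)),('hingeN',(117,415),(372,471))]:
    p,e=tri(T(*a),S(*b)); P[n]=p; print(n,p.round(4),round(e,4))
for n in ['sFF','sNF','sFH','sNH']: pass
h=((P['sFH']+P['sNH'])/2); f=((P['sFF']+P['sNF'])/2); d=f-h; print(d, np.arctan2(d[2],np.hypot(d[0],d[1])), 'yaw',np.arctan2(d[0],-d[1]))
x=P['sFF']-P['sNF'];print(x);x=P['sFH']-P['sNH'];print(x)
m=(P['edgeF']+P['edgeN'])/2; print('edge mid',m, np.linalg.norm(P['edgeF']-P['edgeN']))
# base ears (z small) in top
for uv in [(275,106),(276,457)]: print('ear z0.008',plane('top',T(*uv),0.008).round(4))
for uv in [(460,148),(460,420)]: print('block front edge z.03',plane('top',T(*uv),0.03).round(4))
# knob & stand
for n in('top','side'):
    im=cv2.imread(f'pics/{n}0.png'); hsv=cv2.cvtColor(im,cv2.COLOR_BGR2HSV)
    m=cv2.inRange(hsv,(5,170,150),(18,255,255)); k,l,st,c=cv2.connectedComponentsWithStats(m)
    for i in range(1,k):
        if st[i,4]>15: print(n,st[i],c[i])
    if n=='top':cv2.imwrite('pics/c.png',cv2.resize(im[190:230,210:260],None,fx=12,fy=12,interpolation=cv2.INTER_CUBIC))
    else:cv2.imwrite('pics/d.png',cv2.resize(im[270:335,260:325],None,fx=9,fy=9,interpolation=cv2.INTER_CUBIC))
E
```

```text
edgeF [ 0.5228 -0.1983  0.1476] 0.0045
edgeN [ 0.4033 -0.2     0.1494] 0.0037
hole [ 0.4615 -0.179   0.1329] 0.0019
sFF [ 0.5097 -0.1825  0.1451] 0.0023
sNF [ 0.4138 -0.1841  0.1445] 0.0022
sFH [ 0.5086 -0.1162  0.0528] 0.003
sNH [ 0.4129 -0.1173  0.0531] 0.0016
hingeFcorner [ 0.5194 -0.1102  0.0409] 0.002
hingeN [ 0.4005 -0.1107  0.0442] 0.0023
[ 0.00099855 -0.06652274  0.09185731] 0.9439614592345602 yaw 0.015009526412154263
[0.0958849  0.0015639  0.00061834]
[ 0.09569367  0.00111323 -0.00024762]
edge mid [ 0.46306809 -0.19918201  0.14853412] 0.11949387219565397
ear z0.008 [ 0.5397 -0.186   0.008 ]
ear z0.008 [ 0.381  -0.1883  0.008 ]
block front edge z.03 [ 0.5224 -0.2642  0.03  ]
block front edge z.03 [ 0.4015 -0.2652  0.03  ]
side [286 280   8  18  87] [289.86206897 287.02298851]
```

View pics/c.png

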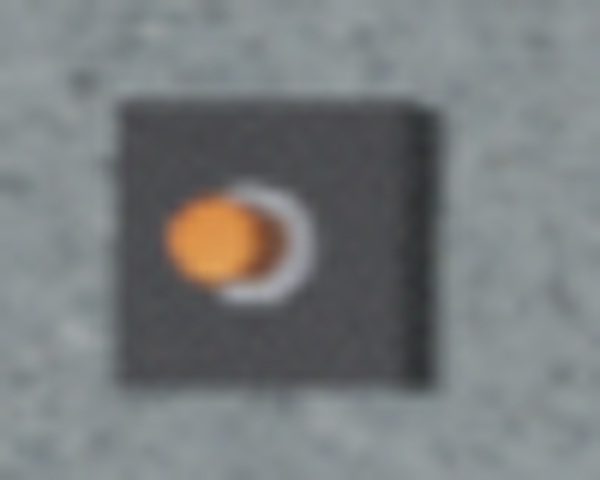

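View pics/d.png

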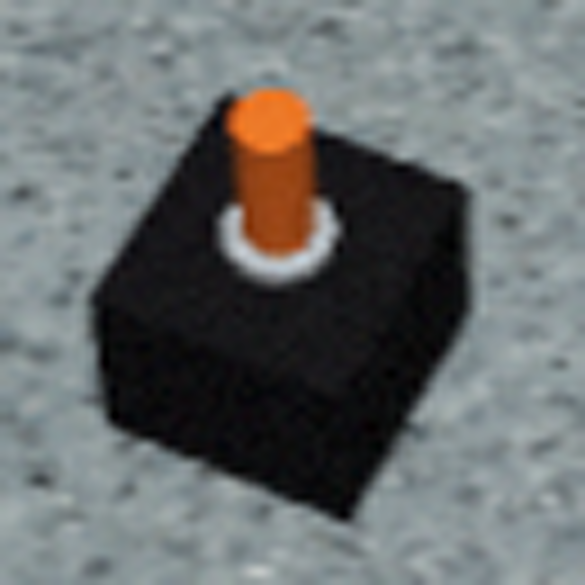

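```bash
python3 - <<'E'
from h import *
T=lambda x,y:((x+.5)/12-.5+210,(y+.5)/12-.5+190)
S=lambda x,y:((x+.5)/9-.5+260,(y+.5)/9-.5+270)
print('knobtop',tri(T(211,240),S(270,121)), plane('top',T(211,240),.095), plane('side',S(270,121),.095))
print('collar top', plane('top',T(253,245),.055),plane('side',S(278,233),.055))
c=[(120,101),(413,101),(405,386),(120,385)]
print('stand top',np.mean([plane('top',T(*a),.05) for a in c],0),[plane('top',T(*a),.05).round(4) for a in c])
# tester, bottle, beaker, vial rough (top)
for n,uv,z in [('bottlecap',(320,241),.104),('vial',(367,155),.072),('beaker',(248,143),.07),('tester basefront',(291,212),0.02),('tester basefrontR',(334,214),.02)]: print(n,plane('top',uv,z).round(3))
print('tester top side', tri((311,150),(312,150)))
from workcell import bot
s=bot.read_state(); print(R.from_rotvec(s['tcp_rot']).as_matrix().round(3))
E
```

```text
knobtop (array([0.5344826 , 0.33759127, 0.09556917]), np.float64(0.002415337788580941)) [0.53339834 0.33718803 0.095     ] [0.53586649 0.33763123 0.095     ]
collar top [0.53323    0.33663287 0.055     ] [0.53564136 0.33832564 0.055     ]
stand top [0.53379996 0.33516299 0.05      ] [array([0.5644, 0.3681, 0.05  ]), array([0.5659, 0.3034, 0.05  ]), array([0.5031, 0.3032, 0.05  ]), array([0.5019, 0.3659, 0.05  ])]
bottlecap [0.459 0.099 0.104]
vial [ 0.684 -0.018  0.072]
beaker [0.709 0.294 0.07 ]
tester basefront [0.532 0.18  0.02 ]
tester basefrontR [0.529 0.064 0.02 ]
tester top side (array([0.63612143, 0.10963709, 0.24366348]), np.float64(0.06737617916276954))
[[ 0.939  0.343 -0.001]
 [ 0.343 -0.939  0.002]
 [ 0.    -0.002 -1.   ]]
```

Emit:
servo_tool:
  plan:
    - [[3,-2.9,0,0,0,2],[6,-5.7,0,0,0,4],[9,-8.6,0,0,0,6],[12,-11.5,0,0,0,8],[15,-14.3,0,0,0,10],[18,-17.2,0,0,0,12],[21,-20,0,0,0,14],[24,-22.9,0,0,0,16],[27,-25.8,0,0,0,18],[30,-28.6,0,0,0,20],[33,-31.5,0,0,0,20],[36,-34.4,0,0,0,20],[37.7,-36,0,0,0,20],[37.7,-36,0,0,0,20],[37.7,-36,0,0,0,20]]
  claw: 0
  grip_force: 40

```text
time: 1.4
tool_pos: [0.4621, -0.165, 0.2306]
tcp_rot: [-3.14, -0.006, 0.002]
wrist_force: [-0.8, -0.6, 0.9]
width: -0.005
```

Emit:
servo_tool:
  plan:
    - [[0,0,3,0,0,0],[0,0,6,0,0,0],[0,0,8,0,0,0],[0,0,9.3,0,0,0],[0.1,0,10.3,0,0,0],[0,0.7,10.9,0,0,0],[0,1.4,11.4,0,0,0],[0,2.0,11.8,0,0,0],[0,2.8,12.6,0,0,0],[0,3.4,13.2,0,0,0],[0,4.0,14.2,0,0,0],[0,4.5,15.1,0,0,0],[0,4.9,15.9,0,0,0],[0,5.2,16.6,0,0,0],[0,5.2,16.6,0,0,0]]

```text
time: 2.65
tool_pos: [0.4608, -0.2165, 0.0625]
tcp_rot: [-3.139, -0.006, 0.007]
wrist_force: [-1.1, 0.5, -0.9]
width: 0.007
```

```bash
python3 - <<'E'
from workcell import bot, viewer
import cv2
for n,(a,b,c,d) in [("side",(90,220,340,500)),("top",(180,300,370,500))]:
    c_=viewer.read_camera(n)["color"][a:b,c:d,::-1]; cv2.imwrite(f"pics/{n}1.png",cv2.resize(c_,None,fx=4,fy=4))
print(bot.read_state()['wrist_force'])
E
```

```text
[-0.46954199  0.06940135 -0.52591262]
```

View pics/side1.png

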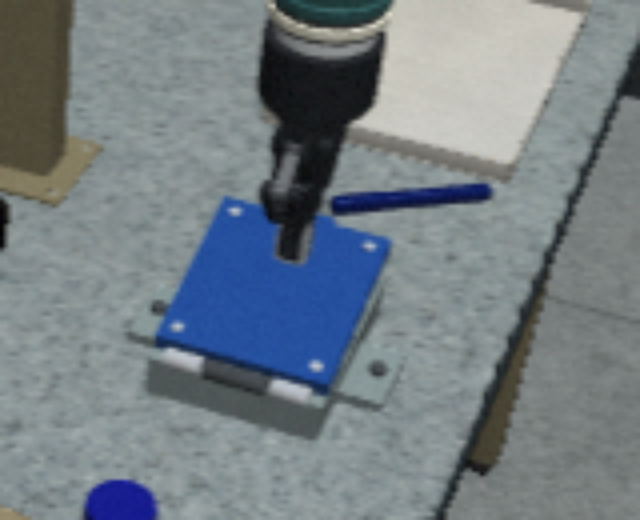

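Lid is swinging down nicely under the closed fingers (contact at about (290,260) in the crop). Pressing on slowly.

Emit:
servo_tool:
  plan:
    - [[0,0.1,0.5,0,0,0],[0,0.2,0.9,0,0,0],[0,0.2,1.2,0,0,0],[0,0.2,1.5,0,0,0],[0,0.2,1.7,0,0,0],[0,0.2,1.8,0,0,0],[0,0.2,1.8,0,0,0],[0,0.2,1.8,0,0,0]]

```text
time: 3.42
tool_pos: [0.4615, -0.2184, 0.0458]
tcp_rot: [-3.139, -0.006, 0.004]
wrist_force: [0.5, -0.2, 0.6]
width: -0.0
```

Emit:
servo_tool:
  plan:
    - [[0,0,0.2,0,0,0],[0,0,0.3,0,0,0],[0,0,0.3,0,0,0],[0,0,0.3,0,0,0]]

```text
time: 3.75
tool_pos: [0.4616, -0.2187, 0.0432]
tcp_rot: [-3.14, -0.007, 0.004]
wrist_force: [-1.7, -1.3, 3.7]
width: 0.0
```

Emit:
servo_tool:
  plan:
    - [[0,0,-1,0,0,0],[0,0,-3,0,0,0],[0,0,-6,0,0,0],[0,0,-10,0,0,0],[0,0,-14,0,0,0],[0,0,-18,0,0,0],[0,0,-22,0,0,0],[0,0,-26,0,0,0],[0,0,-30,0,0,0],[0,0,-33,0,0,0],[0.5,-3,-34,0,0,0],[1,-7,-34,0,0,0],[1.5,-11,-34,0,0,0],[2,-15,-34,0,0,0],[2.5,-18,-34,0,0,0],[2.5,-18,-34,0,0,0]]
  claw: 6

```text
time: 5.08
tool_pos: [0.4868, -0.034, 0.3839]
tcp_rot: [-3.136, -0.015, 0.002]
wrist_force: [0.6, -0.5, -0.7]
width: 0.703
```

```bash
python3 - <<'E'
from workcell import bot, viewer
import cv2
for n,(a,b,c,d) in [("side",(90,220,340,500)),("top",(195,290,380,480))]:
    im=viewer.read_camera(n)["color"][:,:,::-1]; cv2.imwrite(f"pics/{n}2full.png",im)
    cv2.imwrite(f"pics/{n}2.png",cv2.resize(im[a:b,c:d],None,fx=6 if n=='top' else 4,fy=6 if n=='top' else 4,interpolation=cv2.INTER_CUBIC))
E
```

```text
(no output)
```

View pics/top2.png

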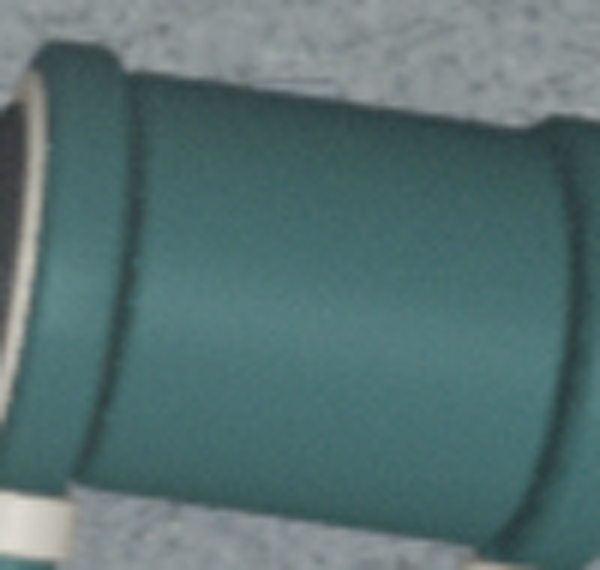

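View pics/side2.png

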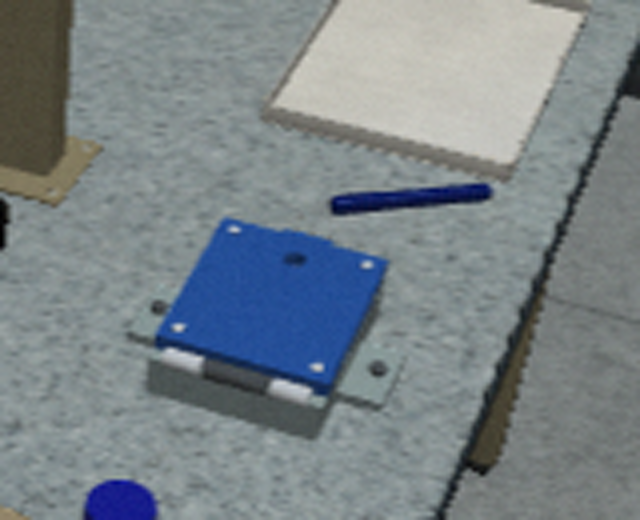

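Emit:
servo_tool:
  plan:
    - [[0.5,-3.5,0,0,0,0],[1,-7.5,0,0,0,0],[1.5,-11.5,0,0,0,0],[2,-15.5,0,0,0,0],[2.5,-19.5,0,0,0,0],[3,-23.5,0,0,0,0],[3.5,-27.5,0,0,0,0],[4,-31.5,0,0,0,0],[4.5,-34.5,0,0,0,0],[4.7,-37.1,0,0,0,0],[4.7,-37.1,3,0,0,0],[4.7,-37.1,7,0,0,0],[4.7,-37.1,11,0,0,0],[4.7,-37.1,15,0,0,0],[4.7,-37.1,18,0,0,0],[4.7,-37.1,20,0,0,0],[4.7,-37.1,20,0,0,0]]

```text
time: 6.6
tool_pos: [0.5275, 0.3299, 0.1773]
tcp_rot: [3.137, 0.009, -0.019]
wrist_force: [-1.3, -0.6, -0.8]
width: 0.702
```

```bash
python3 - <<'E'
from workcell import bot, viewer
import cv2
from h import *
s=bot.read_state();print(s['tool_pos'],s['tcp_rot'])
c=viewer.read_camera('wrist'); im=c['color'][:,:,::-1]; cv2.imwrite('pics/w3.png',im)
t=viewer.read_camera('top')['color'][:,:,::-1]; cv2.imwrite('pics/t3.png',t)
cv2.imwrite('pics/t3c.png',cv2.resize(t[195:290,380:480],None,fx=6,fy=6,interpolation=cv2.INTER_CUBIC))
E
```

```text
[0.52746201 0.32992304 0.17734151] [ 3.13707729  0.00853831 -0.01926279]
```

View pics/w3.png

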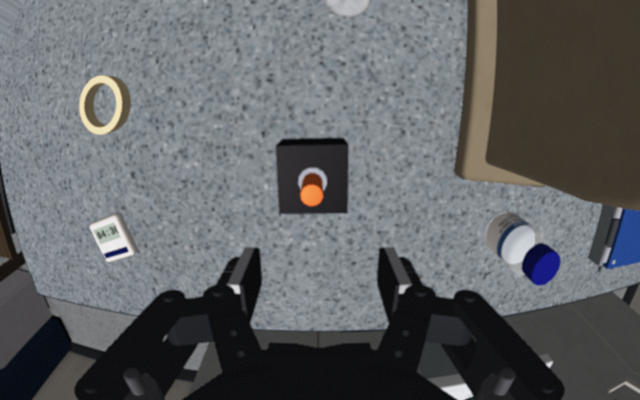

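View pics/t3c.png

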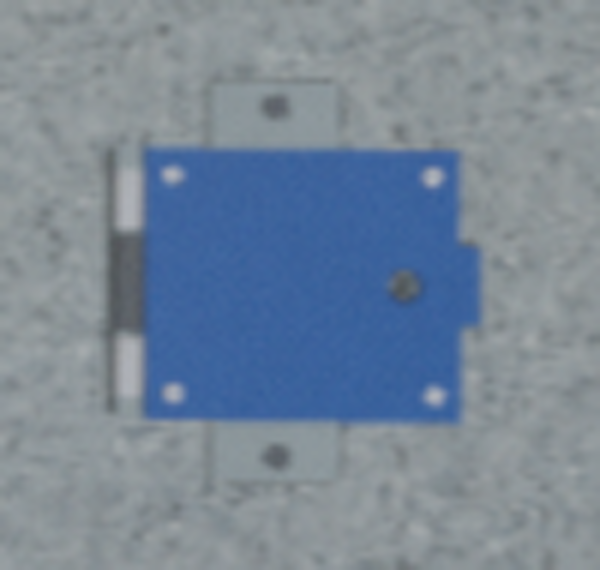

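```bash
cat >> h.py <<'E'
def wray(c,s,uv):
    v=np.array([uv[0]-c['cx'],uv[1]-c['cy']]); r=np.hypot(*v); th=r/c['fx']
    d=np.r_[v/max(r,1e-9)*np.sin(th),np.cos(th)]
    M=np.array(c['T_tool_cam']); Rt=R.from_rotvec(s['tcp_rot'])
    return np.array(s['tool_pos'])+Rt.apply(M[:3,3]), Rt.apply(M[:3,:3]@d)
E
python3 - <<'E'
from workcell import bot, viewer
from h import *
p=lambda x,k,o:(x+.5)/k-.5+o
ht=(p(404,6,380),p(287,6,195)); hs=(p(293,4,340),p(259,4,90))
print('hole',plane('top',ht,.046),plane('side',hs,.046),tri(ht,hs))
# fitted: 4 screws centre
for u in [(172,175),(432,177),(174,393),(435,396)]: print(plane('top',(p(u[0],6,380),p(u[1],6,195)),.044).round(4))
s=bot.read_state();print(s['tool_pos'],s['tcp_rot'],s['joint_vel'].round(3))
c=viewer.read_camera('wrist'); im=c['color'][:,:,::-1]; cv2.imwrite('pics/w4.png',im)
hsv=cv2.cvtColor(im,cv2.COLOR_BGR2HSV)
m=cv2.inRange(hsv,(5,180,200),(18,255,255)); m[:150]=0
k,l,st,cc=cv2.connectedComponentsWithStats(m); i=1+np.argmax(st[1:,4]); print(st[i],cc[i])
e,d=wray(c,s,cc[i]); print(e+d*(.095-e[2])/d[2])
print(R.from_rotvec(s['tcp_rot']).as_matrix().round(4))
cv2.imwrite('pics/w4c.png',cv2.resize(im[120:230,260:370],None,fx=5,fy=5))
E
```

```text
hole [ 0.4605679  -0.23554395  0.046     ] [ 0.46416168 -0.23545882  0.046     ] (array([ 0.46223822, -0.23463547,  0.04723533]), np.float64(0.0034139519621727804))
[ 0.5075 -0.1332  0.044 ]
[ 0.5092 -0.248   0.044 ]
[ 0.4117 -0.1353  0.044 ]
[ 0.413  -0.2501  0.044 ]
[0.53062569 0.33225639 0.1836055 ] [-3.141106   -0.00913519  0.00617781] [ 0.007 -0.033 -0.055  0.002 -0.003  0.002]
[305 188  21  20 200] [317.195 198.445]
[0.53388433 0.33294688 0.095     ]
[[ 1.0e+00  5.8e-03 -3.9e-03]
 [ 5.8e-03 -1.0e+00  5.0e-04]
 [-3.9e-03 -5.0e-04 -1.0e+00]]
```

View pics/w4c.png

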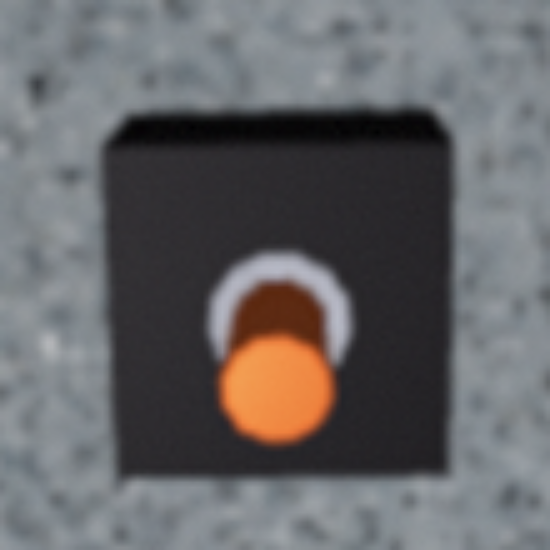

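Emit:
servo_tool:
  plan:
    - [[0.3,-0.3,1,0,0,0],[0.3,-0.3,2,0,0,0],[0.3,-0.3,3,0,0,0],[0.3,-0.3,3,0,0,0],[0.3,-0.3,3,0,0,0],[0.3,-0.3,3,0,0,0],[0.3,-0.3,3,0,0,0]]

```text
time: 7.33
tool_pos: [0.5348, 0.3365, 0.156]
tcp_rot: [-3.139, -0.01, 0.0]
wrist_force: [0.2, 0.2, -0.0]
width: 0.704
```

```bash
cat > knob.py <<'E'
from workcell import bot, viewer
from h import *
import sys
z=float(sys.argv[1])
s=bot.read_state();print(s['tool_pos'],s['tcp_rot'],s['joint_vel'].round(3))
c=viewer.read_camera('wrist'); im=c['color'][:,:,::-1]; cv2.imwrite('pics/%s.png'%sys.argv[2],im)
hsv=cv2.cvtColor(im,cv2.COLOR_BGR2HSV)
m=cv2.inRange(hsv,(5,180,200),(18,255,255)); m[:100]=0
k,l,st,cc=cv2.connectedComponentsWithStats(m); i=1+np.argmax(st[1:,4]); print(st[i],cc[i])
e,d=wray(c,s,cc[i]); print('knob',e+d*(z-e[2])/d[2])
M=R.from_rotvec(s['tcp_rot']).as_matrix(); print(M.round(4))
E
python3 knob.py .095 w5
```

```text
[0.53482772 0.33646688 0.15599988] [-3.13892676e+00 -9.77362654e-03  3.60902021e-04] [-0.002 -0.005 -0.003  0.    -0.     0.001]
[309 205  24  22 301] [322.23920266 216.09302326]
knob [0.5341525  0.33355917 0.095     ]
[[ 1.0e+00  6.2e-03 -2.0e-04]
 [ 6.2e-03 -1.0e+00  2.6e-03]
 [-2.0e-04 -2.7e-03 -1.0e+00]]
```

View pics/w5.png

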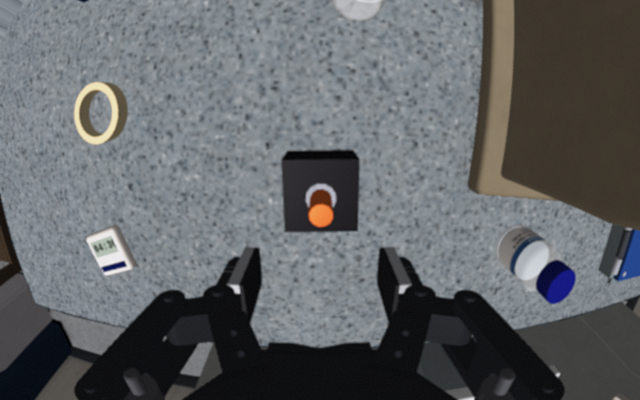

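Emit:
servo_tool:
  plan:
    - [[-0.05,0.15,2,0,0,0],[-0.05,0.15,4,0,0,0],[-0.05,0.15,6,0,0,0],[-0.05,0.15,8,0,0,0],[-0.05,0.15,9,0,0,0],[-0.05,0.15,9.6,0,0,0],[-0.05,0.15,9.6,0,0,0],[-0.05,0.15,9.6,0,0,0],[-0.05,0.15,9.6,0,0,0]]

```text
time: 8.13
tool_pos: [0.5355, 0.3359, 0.0617]
tcp_rot: [-3.138, -0.01, -0.004]
wrist_force: [-0.3, -0.1, -0.2]
width: 0.7
```

Emit:
servo_tool:
  plan:
    - [[0,0,0,0,0,0],[0,0,0,0,0,0],[0,0,0,0,0,0],[0,0,0,0,0,0],[0,0,0,0,0,0],[0,0,0,0,0,0],[0,0,0,0,0,0],[0,0,0,0,0,0],[0,0,0,0,0,0],[0,0,0,0,0,0]]
  claw: 0
  grip_force: 40

```text
time: 8.97
tool_pos: [0.5361, 0.3362, 0.0627]
tcp_rot: [-3.137, -0.01, -0.005]
wrist_force: [-0.7, -0.9, 5.8]
width: 0.196
```

```bash
python3 - <<'E'
from workcell import bot
s=bot.read_state(); print(s)
E
```

```text
{'time': 8.9667, 'q': array([0.51947287, 0.3324312 , 1.84814655, 0.00290184, 0.9557248 ,
       2.08236998]), 'joint_vel': array([ 5.91868254e-05,  1.19960311e-03,  5.72688174e-04,  1.20589936e-04,
       -2.60917093e-04, -1.02863425e-03]), 'joint_torque': array([-2.30757985e-02, -4.65661418e+01, -2.94880915e+01,  4.46604635e-02,
       -3.38813178e-01, -2.49320976e-03]), 'tool_pos': array([0.53610113, 0.33620916, 0.06267094]), 'tcp_rot': array([-3.13689899, -0.00977315, -0.00538295]), 'wrist_force': array([-0.71145608, -0.85732291,  5.80690453]), 'torque': array([-0.13231931,  0.1780081 ,  0.00637559]), 'width': 0.1960645424008528}
```

Emit:
servo_tool:
  plan:
    - [[0,0,0,0,0,0],[0,0,0,0,0,0],[0,0,-1,0,0,0],[0,0,-2,0,0,0],[0,0,-3.5,0,0,0],[0,0,-5,0,0,0],[0,0,-7,0,0,0],[0,0,-9,0,0,0],[0,0,-11,0,0,0],[0,0,-12,0,0,0],[0,0,-12,0,0,0],[0,0,-12,0,0,0],[0,0,-12,0,0,0]]
  grip_force: 90

```text
time: 10.05
tool_pos: [0.5348, 0.3352, 0.1813]
tcp_rot: [-3.138, -0.01, -0.002]
wrist_force: [0.0, 0.5, -1.4]
width: 0.184
```

```bash
python3 knob.py .2 w6; python3 - <<'E'
from workcell import viewer
import cv2
im=cv2.imread('pics/w6.png'); cv2.imwrite('pics/w6c.png',cv2.resize(im[180:360,220:420],None,fx=4,fy=3.3))
s=viewer.read_camera('side')['color'][:,:,::-1]; cv2.imwrite('pics/s6.png',s)
cv2.imwrite('pics/s6c.png',cv2.resize(s[180:330,220:380],None,fx=4,fy=4))
E
```

```text
[0.53483568 0.33516979 0.18129347] [-3.13799434e+00 -9.82611694e-03 -2.33904535e-03] [ 0.001  0.012  0.012 -0.     0.002  0.001]
[302 278  35  30 887] [318.93122886 292.44306652]
knob [0.5248743  0.33430559 0.2       ]
[[ 1.      0.0063  0.0015]
 [ 0.0063 -1.      0.0036]
 [ 0.0015 -0.0036 -1.    ]]
```

View pics/w6.png

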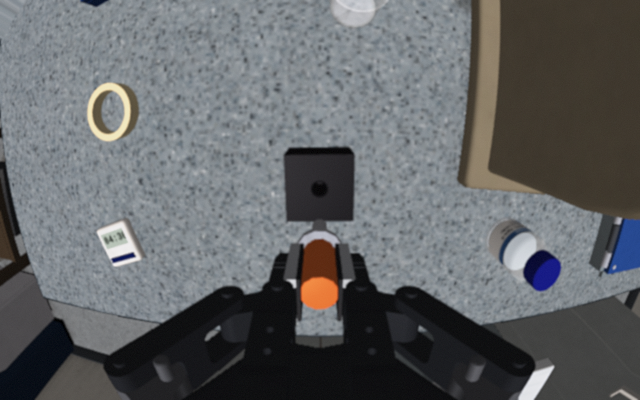

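View pics/s6c.png

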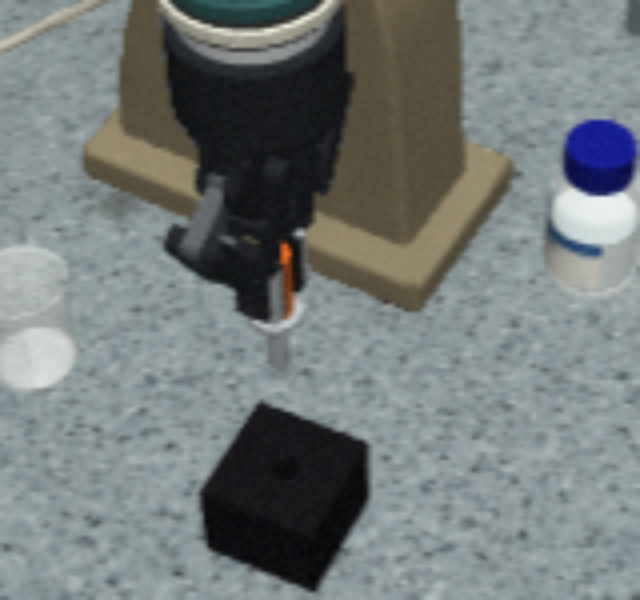

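```bash
python3 - <<'E'
import cv2
im=cv2.imread('pics/w6.png'); cv2.imwrite('pics/w6c.png',cv2.resize(im[210:320,270:370],None,fx=6,fy=5.4,interpolation=cv2.INTER_CUBIC))
E
```

```text
(no output)
```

View pics/w6c.png

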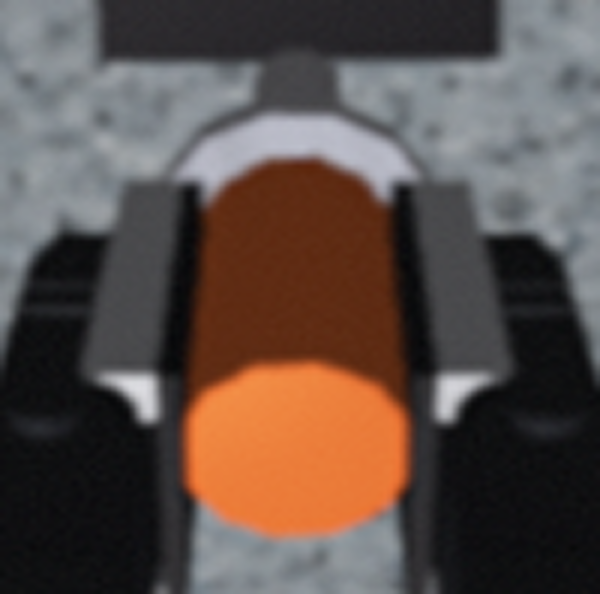

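```bash
python3 - <<'E'
from workcell import viewer
from h import *
c=viewer.read_camera('wrist'); s0=dict(tool_pos=[0,0,0],tcp_rot=[0,0,0])
P=lambda x,y:((x+.5)/6-.5+270,(y+.5)/5.4-.5+210)
for n,u,z in [('top',P(298,449),-.0323),('top up2',P(298,449),-.0343),('knobtop near',P(298,536),-.0323),('knobtop far',P(298,362),-.0323),('L',P(186,449),-.0323),('R',P(410,449),-.0323),('knob bottom far',P(300,157),.0077),('collar far',P(300,111),.0077),('collar far low',P(300,111),.0127),('tip far',P(298,52),.0507)]:
    e,d=wray(c,s0,u); print(n,(e+d*(z-e[2])/d[2]).round(4))
E
```

```text
top [-0.0006  0.0009 -0.0323]
top up2 [ 0.0008  0.0009 -0.0343]
knobtop near [-0.0095  0.0009 -0.0323]
knobtop far [ 0.0077  0.0009 -0.0323]
L [-0.0007 -0.0072 -0.0323]
R [-0.0006  0.0089 -0.0323]
knob bottom far [0.0067 0.0011 0.0077]
collar far [0.0117 0.0011 0.0077]
collar far low [0.0095 0.0011 0.0127]
tip far [0.001  0.0009 0.0507]
```

Emit:
servo_tool:
  plan:
    - [[0,0,-3,0,0,0],[0,0,-6.5,0,0,0],[0,0,-10,0,0,0],[0,0,-13.5,0,0,0],[0,0,-17,0,0,0],[0,0,-20,0,0,0],[-0.3,2,-22,0,0,0],[-0.7,5.5,-22,0,0,0],[-1.1,9,-22,0,0,0],[-1.5,12.5,-22,0,0,0],[-2,16,-22,0,0,0],[-2.5,19.5,-22,0,0,0],[-3,23,-22,0,0,0],[-3.4,26.5,-22,0,0,0],[-3.8,30,-22,0,0,0],[-4.2,33,-22,0,0,0],[-4.4,35,-22,0,0,0],[-4.4,35,-22,0,0,0]]

```text
time: 11.7
tool_pos: [0.492, -0.0194, 0.3986]
tcp_rot: [-3.14, -0.003, 0.002]
wrist_force: [-0.3, 0.5, -1.9]
width: 0.181
```

Emit:
servo_tool:
  plan:
    - [[-0.5,3.5,0,0,0,0],[-1,7,0,0,0,0],[-1.5,10.5,0,0,0,0],[-2,14,0,0,0,0],[-2.4,17.5,1,0,0,0],[-2.8,20.5,3,0,0,0],[-2.8,21.6,6,0,0,0],[-2.8,21.6,9.5,0,0,0],[-2.8,21.6,13,0,0,0],[-2.8,21.6,16.5,0,0,0],[-2.8,21.6,20,0,0,0],[-2.8,21.6,23,0,0,0],[-2.8,21.6,25,0,0,0],[-2.8,21.6,26,0,0,0],[-2.8,21.6,26,0,0,0],[-2.8,21.6,26,0,0,0],[-2.8,21.6,26,0,0,0]]

```text
time: 13.12
tool_pos: [0.4655, -0.2356, 0.1401]
tcp_rot: [3.141, 0.003, 0.002]
wrist_force: [-0.1, 0.9, -0.4]
width: 0.185
```

```bash
python3 - <<'E'
from workcell import bot,viewer
import cv2
s=bot.read_state(); print(s['tool_pos'],s['tcp_rot'],s['joint_vel'].round(3))
im=viewer.read_camera('wrist')['color'][:,:,::-1]; cv2.imwrite('pics/w7.png',im)
cv2.imwrite('pics/w7c.png',cv2.resize(im[150:320,250:390],None,fx=5,fy=3.5,interpolation=cv2.INTER_CUBIC))
s=viewer.read_camera('side')['color'][:,:,::-1]; cv2.imwrite('pics/s7.png',s)
cv2.imwrite('pics/s7c.png',cv2.resize(s[80:210,350:480],None,fx=4.5,fy=4.5))
E
```

```text
[ 0.46551967 -0.23562778  0.14009322] [3.14144751e+00 3.35515323e-03 2.13023034e-03] [-0.003 -0.014 -0.012  0.001 -0.003 -0.   ]
```

View pics/w7.png

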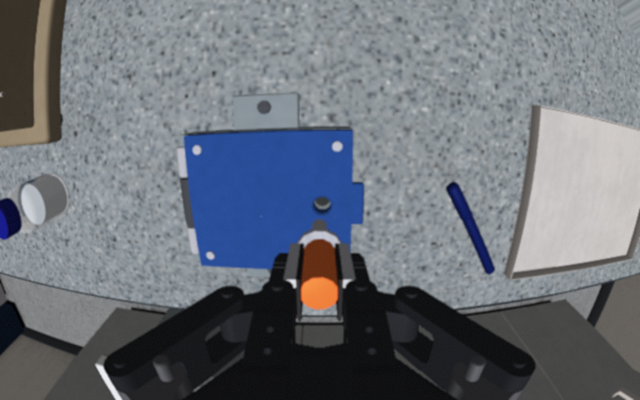

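View pics/s7c.png

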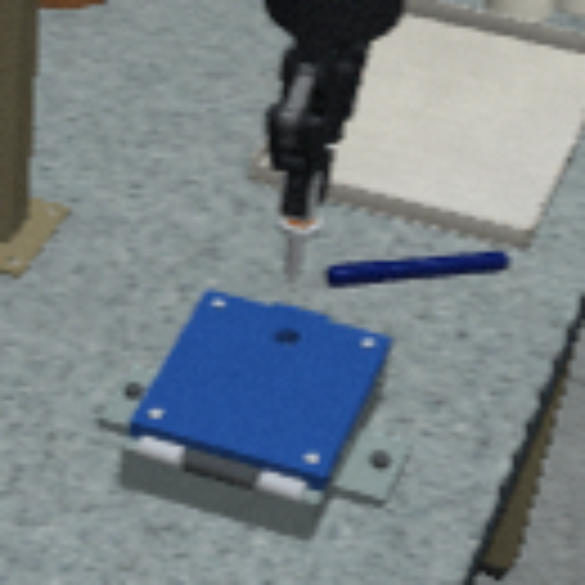

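```bash
python3 - <<'E'
import cv2
im=cv2.imread('pics/w7.png'); cv2.imwrite('pics/w7c.png',cv2.resize(im[185:255,280:360],None,fx=8,fy=8,interpolation=cv2.INTER_CUBIC))
E
```

```text
(no output)
```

View pics/w7c.png

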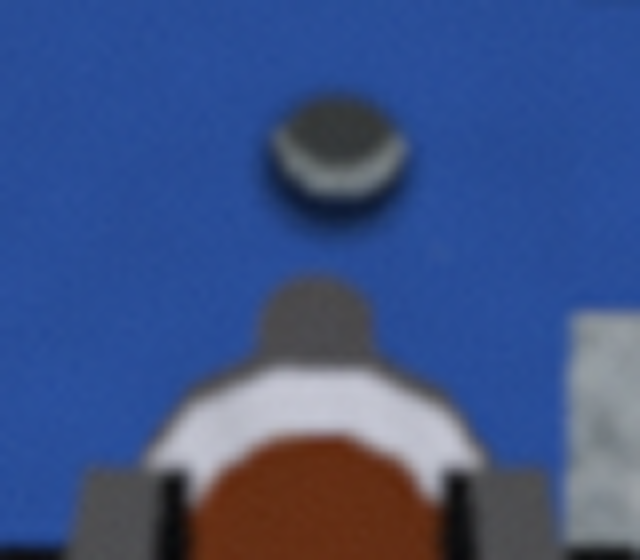

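```bash
python3 - <<'E'
from workcell import viewer
from h import *
c=viewer.read_camera('wrist'); s=dict(tool_pos=[ 0.46551967,-0.23562778,0.14009322],tcp_rot=[3.14144751e+00,3.35515323e-03,2.13023034e-03])
P=lambda x,y:((x+.5)/8-.5+280,(y+.5)/8-.5+185)
for n,u,z in [('lid hole',P(337,158),.0465),('L',P(262,150),.0465),('R',P(412,150),.0465),('near',P(337,225),.0465),('far',P(337,90),.0465),('lower near rim',P(338,165),.030),('tip far rim',P(317,275),.0901),('tipL',P(262,320),.094),('tipR',P(372,320),.094)]:
    e,d=wray(c,s,u); print(n,(e+d*(z-e[2])/d[2]).round(4))
E
```

```text
lid hole [ 0.4627 -0.2386  0.0465]
L [ 0.4635 -0.2311  0.0465]
R [ 0.4636 -0.2462  0.0465]
near [ 0.4555 -0.2387  0.0465]
far [ 0.4699 -0.2386  0.0465]
lower near rim [ 0.4564 -0.2389  0.03  ]
tip far rim [ 0.4671 -0.2365  0.0901]
tipL [ 0.4646 -0.232   0.094 ]
tipR [ 0.4646 -0.2411  0.094 ]
```

Emit:
servo_tool:
  plan:
    - [[-0.12,0.22,1,0,0,0],[-0.12,0.22,2,0,0,0],[-0.12,0.22,3,0,0,0],[-0.12,0.22,3.2,0,0,0],[-0.12,0.22,3.2,0,0,0],[-0.12,0.22,3.2,0,0,0]]

```text
time: 13.77
tool_pos: [0.4639, -0.2378, 0.1077]
tcp_rot: [-3.141, -0.003, -0.001]
wrist_force: [0.8, 0.3, 0.3]
width: 0.185
```

```bash
python3 - <<'E'
from workcell import bot,viewer
import cv2
s=bot.read_state(); print(s['tool_pos'],s['tcp_rot'],s['joint_vel'].round(3))
im=viewer.read_camera('wrist')['color'][:,:,::-1]; cv2.imwrite('pics/w8.png',im)
cv2.imwrite('pics/w8c.png',cv2.resize(im[185:255,280:360],None,fx=8,fy=8,interpolation=cv2.INTER_CUBIC))
s=viewer.read_camera('side')['color'][:,:,::-1]
cv2.imwrite('pics/s8c.png',cv2.resize(s[100:190,380:460],None,fx=6,fy=6,interpolation=cv2.INTER_CUBIC))
E
```

```text
[ 0.4638734  -0.2377603   0.10765018] [-3.14136599e+00 -3.00091903e-03 -1.08361042e-03] [ 0.001 -0.01  -0.015 -0.    -0.001  0.001]
```

View pics/w8c.png

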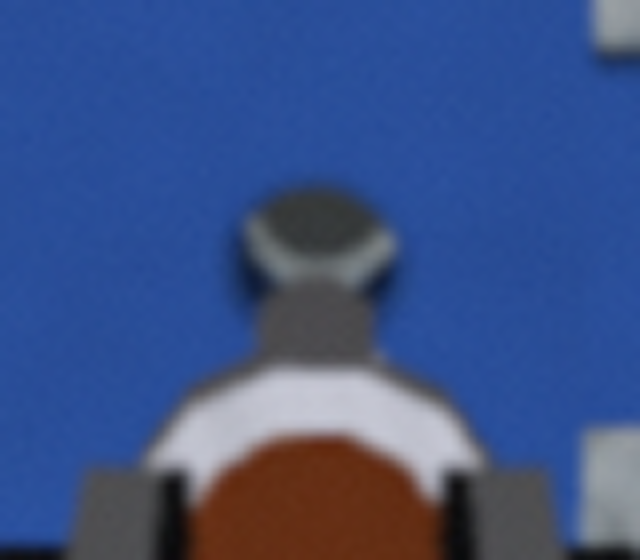

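View pics/s8c.png

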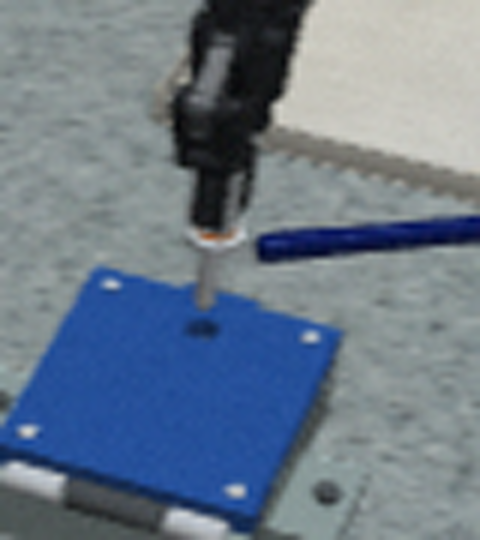

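```bash
python3 - <<'E'
from workcell import viewer
from h import *
c=viewer.read_camera('wrist'); s=dict(tool_pos=[ 0.4638734,-0.2377603,0.10765018],tcp_rot=[-3.14136599e+00,-3.00091903e-03,-1.08361042e-03])
P=lambda x,y:((x+.5)/8-.5+280,(y+.5)/8-.5+185)
for n,u,z in [('L',P(241,250),.0465),('R',P(400,250),.0465),('far',P(320,185),.0465),('near low rim at x=320',P(318,265),.030),('tip far rim',P(317,277),.0577),('tip L',P(262,320),.062),('tip R',P(372,320),.062)]:
    e,d=wray(c,s,u); print(n,(e+d*(z-e[2])/d[2]).round(4))
E
```

```text
L [ 0.4634 -0.232   0.0465]
R [ 0.4634 -0.246   0.0465]
far [ 0.4695 -0.2389  0.0465]
near low rim at x=320 [ 0.4556 -0.2388  0.03  ]
tip far rim [ 0.4652 -0.2387  0.0577]
tip L [ 0.4631 -0.2341  0.062 ]
tip R [ 0.4631 -0.2432  0.062 ]
```

Emit:
servo_tool:
  plan:
    - [[0,0,0.5,0,0,0],[0,0,1,0,0,0],[0,0,1.5,0,0,0],[0,0,2,0,0,0],[0,0,2,0,0,0],[0,0,2,0,0,0]]

```text
time: 14.42
tool_pos: [0.4642, -0.2379, 0.088]
tcp_rot: [3.141, 0.003, 0.002]
wrist_force: [-0.3, 0.4, -0.3]
width: 0.181
```

Emit:
servo_tool:
  plan:
    - [[0,0,0.4,0,0,0],[0,0,0.8,0,0,0],[0,0,1.2,0,0,0],[0,0,1.6,0,0,0],[0,0,2,0,0,0],[0,0,2.3,0,0,0],[0,0,2.3,0,0,0],[0,0,2.3,0,0,0]]

```text
time: 15.08
tool_pos: [0.464, -0.2378, 0.0647]
tcp_rot: [-3.141, -0.003, -0.001]
wrist_force: [0.4, 0.3, -0.5]
width: 0.186
```

```bash
python3 - <<'E'
from workcell import bot,viewer
import cv2
s=bot.read_state(); print(s['tool_pos'],s['wrist_force'],s['torque'])
im=viewer.read_camera('wrist')['color'][:,:,::-1]; cv2.imwrite('pics/w9.png',im)
s=viewer.read_camera('side')['color'][:,:,::-1]
cv2.imwrite('pics/s9c.png',cv2.resize(s[100:190,380:460],None,fx=6,fy=6,interpolation=cv2.INTER_CUBIC))
E
```

```text
[ 0.4640407  -0.23779216  0.0646646 ] [ 0.37773421  0.30397985 -0.54694421] [ 0.00505347  0.05988442 -0.01266432]
```

View pics/s9c.png

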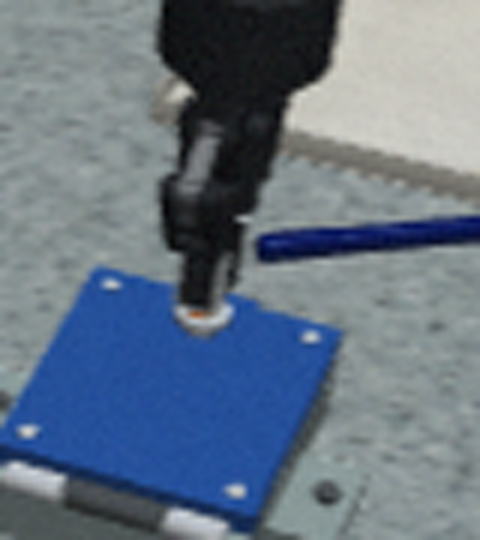

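View pics/w9.png

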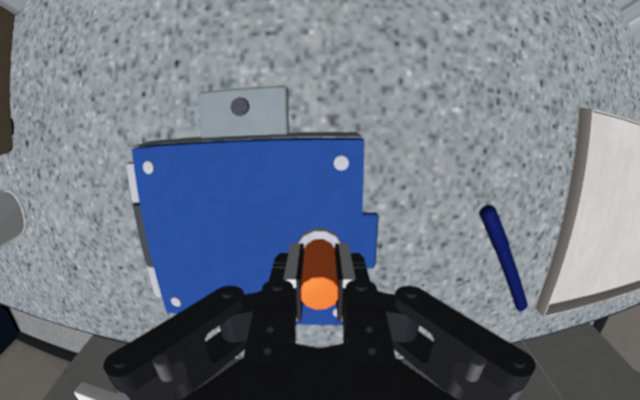

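The shank is in both holes without resistance (the tip is at about 14 mm and the collar just above the lid). Now pressing.

Emit:
servo_tool:
  plan:
    - [[0,0,0,0,0,0],[0,0,0.2,0,0,0],[0,0,0.4,0,0,0],[0,0,0.6,0,0,0],[0,0,0.8,0,0,0],[0,0,0.9,0,0,0],[0,0,1,0,0,0],[0,0,1,0,0,0],[0,0,1,0,0,0]]
  grip_force: 110

```text
time: 15.93
tool_pos: [0.4648, -0.2384, 0.0555]
tcp_rot: [3.141, 0.003, 0.004]
wrist_force: [-0.7, -2.4, 4.0]
width: 0.184
```

Emit:
servo_tool:
  plan:
    - [[0,0,0.1,0,0,0],[0,0,0.2,0,0,0],[0,0,0.3,0,0,0],[0,0,0.3,0,0,0],[0,0,0.3,0,0,0]]

```text
time: 16.35
tool_pos: [0.465, -0.2385, 0.0546]
tcp_rot: [3.141, 0.003, 0.003]
wrist_force: [-5.1, 1.3, 17.4]
width: 0.183
```

Emit:
servo_tool:
  plan:
    - [[0,0,0.25,0,0,0],[0,0,0.3,0,0,0],[0,0,0.3,0,0,0],[0,0,0.3,0,0,0],[0,0,0.3,0,0,0],[0,0,0.3,0,0,0]]

```text
time: 16.85
tool_pos: [0.4651, -0.2386, 0.0545]
tcp_rot: [3.141, 0.004, 0.003]
wrist_force: [-9.3, 2.9, 24.1]
width: 0.177
```

```bash
python3 - <<'E'
from workcell import bot,viewer
import cv2
s=bot.read_state(); print(s['time'],s['tool_pos'],s['wrist_force'],s['torque'],s['width'])
im=viewer.read_camera('wrist')['color'][:,:,::-1]; cv2.imwrite('pics/w10.png',im)
cv2.imwrite('pics/w10c.png',cv2.resize(im[130:330,120:390],None,fx=2.9,fy=2.9,interpolation=cv2.INTER_CUBIC))
s=viewer.read_camera('side')['color'][:,:,::-1]; cv2.imwrite('pics/s10.png',s)
cv2.imwrite('pics/s10c.png',cv2.resize(s[100:190,380:460],None,fx=6,fy=6,interpolation=cv2.INTER_CUBIC))
E
```

```text
16.85 [ 0.46513544 -0.23858778  0.05452204] [-9.31703149  2.93724762 24.11832987] [ 0.59508817  1.4811697  -0.01035144] 0.17683952969442665
```

View pics/s10c.png

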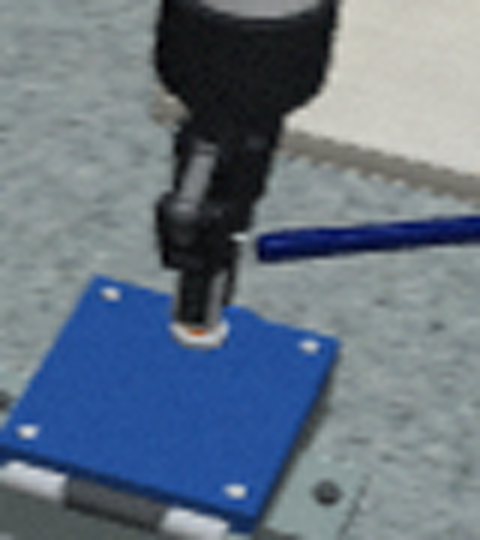

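View pics/w10c.png

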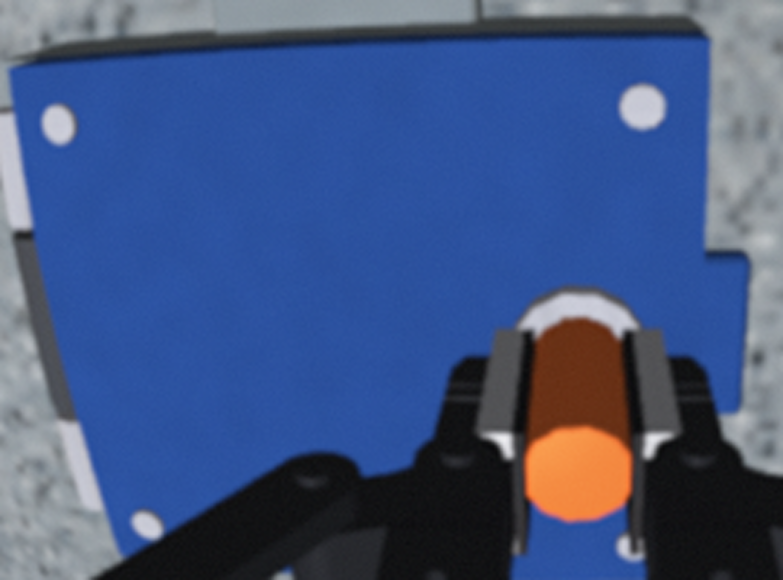

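View pics/s10.png

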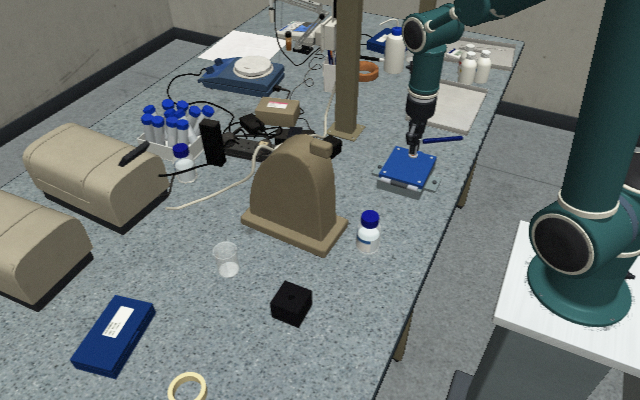

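```bash
python3 - <<'E'
from h import *
from workcell import bot
for p in [(.5092,-.248),(.413,-.250)]:
    print([((proj('side',[*p,z])-[380,100]+.5)*6-.5).round(1) for z in (.042,.0475)])
s=bot.read_state(); print(s['wrist_force'],s['tool_pos'],s['joint_vel'].round(4))
E
```

```text
[array([115.5, 295.7]), array([116.7, 286.2])]
[array([315.1, 347.9]), array([316.9, 338.3])]
[-8.59852891  2.03780727 24.87322682] [ 0.46512801 -0.23858118  0.05451557] [ 0.0003  0.001  -0.0004 -0.0014  0.0015 -0.0006]
```

The free-edge screws dropped about 9 crop pixels, and 9.5 is expected for going from sprung-up to fully shut. The force is steady, so I'm handing in.

```bash
python3 -c "
from workcell import finish_job
print(finish_job())"
```

```text
the job is handed in; nothing more can be done
None
```

The jig is shut and pinned: I swung the blue half down with closed fingers, lifted the pin from its stand, carried it over the tester and pushed it through both holes. I handed the job in at about 17 s with the gripper still on the knob and still pressing.

**Last checks:**
- **Pin depth:** the tool came to a stop at 54.5 mm. I expected 54.7 mm with the collar seated and the tip 4 mm above the bench.
- **Pressing force:** about 24 N straight down on the pin, steady, against the 7 N needed to shut the lid. There is also a sideways force of about 9 N, probably the shank bearing on the side of a hole.
- **Lid:** in the side view the screws at the free edge dropped about 9 zoomed pixels; going from sprung-up to fully shut should give 9.5.
- **Bystanders:** the bottle and beaker look unmoved in the last side picture. I did not check the vial again; the tool stayed well away from it.

**Disagreements:** the fixed cameras and the wrist camera put the hole about 3 mm apart in y, so I aligned using the wrist view. The hinge position I worked out from the open lid was also about 9 mm off the one the hole implies, but I did not use it for the insertion.

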